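Unlock and shift the projector stand's gated tilt lever

ROBOT

A 7-joint arm with a two-finger parallel gripper is mounted at the origin on the work surface. World frame = base frame: x ahead of the robot, y to its left, z up, the work surface at z = 0. Lengths are in m, angles in rad, forces in N, time in s.
With the tool pointing down it reaches from about 0.35 to 0.9 m from the base axis. Payload 8.1 kg.
Tool frame: the origin (TCP) lies midway between the tips of the shut fingers; the grasp point (between the pads) lies 19 mm behind it; x points along the fingers, z is the direction in which the jaws open and shut, and the axes are right-handed (so a half turn about x gives the same grasp; the last joint's range is limited). The gripper opens to 92 mm and grips with 3 to 60 N. Pads are 19 mm wide; open, the fingers measure 130 mm over their backs; the gripper's body (75 mm by 190 mm) begins 47 mm behind the grasp point.
Start: joints at [1.184, 0.434, 0.025, 1.573, -0.012, 1.134, -0.075], TCP at [0.175, -0.6, 0.227] pointing down, gripper open.
Joint ranges: [-2.62, 2.62], [-0.44, 2.09], [-1.27, 1.32], [0.08, 2.57], [-1.32, 4.46], [0.12, 2], [-2.74, 2.74]. Speed limits (rad/s): [2.22, 2.22, 3.01, 3.01, 3.14, 3.14, 3.14].

INTERFACE

Orientations are given as a rotation vector (axis times angle).
In Python, from cell import arm gives the robot as it stands. The module is installed in compiled form; this text tells all that it offers.
- The arm moves only by the tool move_arm, never from a script. Its argument "steps" is text: rows parted by semicolons, each of 5 numbers parted by spaces: the shift along the tool's x, y, z in m, then the turn about the tool's x in rad, then the closure in counts, from 0 (fully open) to 255 (shut). A call has 1 to 10 rows; each row is the pose to reach, as a shift and turn from the pose commanded when the call began, along the tool's axes at that moment; what a row does not reach only later rows make up. A row lasts 1/12 s, in which the tool goes at most 41.7 mm and 7.16 degrees, less where a joint would pass 70% of its speed; a pose out of reach is approached as far as the arm can. A call with a gripper value outside its range is refused whole. The fingers move at their own pace and stop on an object; "squeeze" is the grip in N (left out, the last holds). Time passes only in rows, so rows that repeat a pose let the fingers close. It gives the time, the measured TCP pose, the force and the opening at its end, in the units of the state.
- arm.observe(): the state, without advancing time (a new reading comes with each control period).
- arm.get_image(name): name is "scene" or "top" or "wrist"; returns a dict with "img" (480x640x3 uint8, blue, green, red), "z_map" (480x640 float32, m along the optical axis (not along the pixel's ray), 0 where there is no reading), "vfov" (degrees; the focal length in pixels is half the picture's height over the tangent of half this angle, whatever the lens; pixels are square), "cx", "cy" (the principal point, pixels), "extrinsics" (4x4, takes a point from camera to world coordinates). Camera axes: x right, y up, looking along -z (the intrinsics and any distortion apply to the point x, -y, -z); pixel columns grow to the right and rows downward; lengths in m; the calibration is good to about 2 mm. The wrist camera is an equidistant fisheye: a pixel r from the principal point sees the ray r / f radians off the axis. A picture is of the moment at which its call begins.
- arm.sign_off(): hands the job in, once; it reports no verdict.
The state is a dict: "clock": time; "joints": joint angles; "dq": joint speeds; "joint_efforts": joint torques, N m; "position": TCP position; "ee_rot": TCP orientation; "force": force on the tool from outside, world axes, zero at the start; "ft_torque": the same for the moment, N m; "width": opening from 0.0 (shut) to 1.0 (fully open).
Only numpy, scipy, OpenCV 4.12 (cv2) and the standard library are available. Lean on these libraries where they do the work, as an engineer would, in place of code of your own. Each camera call takes 0.05 s, during which the arm holds its last target.

TASK

Tilt the projector up to its highest setting: first draw the stand's locking bolt fully out of the lever's gate, then guide the lever through the zigzag gate from its near slot, by way of the middle slot, fully home to the end of the far slot, and let go. Leave the bolt drawn and leave the organizer, remote, coaster and tin where they are.

Things in the scene. Friction and masses are not known exactly. Their poses are not given: they have to be found in the camera images.
- stand: Wooden projector stand, fixed. Plank 190 x 410 mm; aluminium gate plate, x -90..90, y -48..155 mm, top 60 mm above the cart top; projector at y -235..-100, up to 125 mm high. Origin: gate centre, on the cart top; at yaw 0 x points away from the robot, y left. A steel staple 32 x 12 mm, 14 mm high, on the plate at (0,38) guides the bolt.
- slot_far_end (a point): Where the lever's axis should end, at plate height. The plate has one zigzag slot 20 mm wide; its centre line in the stand's frame (x,y mm): (-60,-18) near slot, (-20,-18), across to (-20,18), middle slot to (20,18), back across to (20,-18), far slot to (60,-18), this point. The slot is cut 10 mm past both end points, so the lever has 4 mm of play all round.
- lever_grip (a point): Point on the lever's axis 120 mm above the cart top. Upright 12 mm steel rod out of the slot with a black upright cylindrical handle, 26 mm diameter, 86 to 148 mm above the cart top. It glides in the slot and always stays upright; 2 to 4 N move it; no spring, it stays where it is left.
- lever_along (a joint): Lever's position along the stand's x, in m: 0 at stand x = -60 mm (near slot), 0.040 at the first crossing, 0.080 at the second crossing, 0.120 at stand x = +60 mm; it stops at about 0.124 at the end of the far slot. Starts at 0 to 0.022. The projector tilts nose-up as it grows.
- lever_across (a joint): Lever's position along the stand's y, in m: 0 at stand y = -18 mm (near and far slots), 0.036 at stand y = +18 mm (middle slot).
- bolt_grip (a point): Centre of the bolt's fin, 100 mm above the cart top; stand x 0, y 100 mm when shut. The bolt is a flat brass bar, 14 mm wide, 8 mm thick, sliding on the plate along the stand's y; shut, it lies across the middle slot and blocks the lever. Its upright fin is 50 mm (x) by 12 mm (y), 69 to 123 mm above the cart top. Pinch it along y, or push it.
- bolt (a joint): How far the bolt is drawn along the stand's +y, in m: 0 shut, 0.036 fully drawn (stop). The middle slot is free from about 0.025. Starts at 0 to 0.006. Some 2 to 4 N move it; it stays where it is left.
- organizer: Bystander: bamboo remote organizer with three slots, 200 x 110 x 90 mm, origin under its centre.
- remote: Bystander: black projector remote, 160 x 42 x 18 mm, lying flat, origin under its centre.
- coaster: Bystander: round cork coaster, 96 mm across, 9 mm thick, origin under its centre.
- tin: Bystander: steel tin with a hinged lid, 78 x 108 x 40 mm, origin under its centre.

How it is judged:
On the way:
1. the bolt is drawn clear of the middle slot while the lever is still on its near side (value of joint bolt above 0.026 m and value of joint lever_along below 0.06 m), for 0.2 s.
At the end, for the whole second after the job is handed in: The lever is let go at rest in the far slot, no more than about 14 mm short of its end (lever_along over 0.110, lever_across under 0.010), with the bolt still drawn clear of the middle slot (bolt over 0.024) (value of joint lever_along above 0.11 m and value of joint lever_across below 0.01 m and value of joint bolt above 0.024 m and velocity of joint lever_along between -0.01 and 0.01 m/s); the robot touches nothing.
It fails at once if the organizer was shifted by more than 25 mm (distance of organizer from where it was at the start of the episode above 0.025 m).
It fails at once if the remote was shifted by more than 25 mm (distance of remote from where it was at the start of the episode above 0.025 m).
It fails at once if the coaster was shifted by more than 25 mm (distance of coaster from where it was at the start of the episode above 0.025 m).
It fails at once if the tin was shifted by more than 25 mm (distance of tin from where it was at the start of the episode above 0.025 m).
It also fails if it takes over 51 s, if anything falls off the work surface, if the arm or the gripper's body presses on something with over 40 N, if the wrist force passes 120 N, or if a joint passes its speed limit or range.

## Working session

There is one attempt and no reset: what is moved stays moved. The work goes in short steps, Python scripts to look and compute and a tool call to move; the robot and the scene stay as the last step left them, time stands still between calls to the robot, and variables do not carry over. Pictures are saved under pics/ and viewed, and the job is handed in when it is done.

Besides the shell and the picture viewer there is one more tool, called as name(argument=value, ...) on one line, values as JSON. move_arm: Moves the arm, as the interface text tells. Its arguments: {"type":"object","properties":{"steps":{"type":"string"},"squeeze":{"type":"number"}},"required":["steps"]}

```bash
mkdir -p pics; cat > h.py <<'E'
import numpy as np, cv2
from cell import arm
from scipy.spatial.transform import Rotation as R
def px(d,u,v,z=None,plane=None):
    f=240/np.tan(np.radians(d['vfov'])/2); E=np.array(d['extrinsics'])
    r=np.array([(u-d['cx'])/f,-(v-d['cy'])/f,-1.])
    if plane is not None:
        w=E[:3,:3]@r; t=(plane-E[2,3])/w[2]; return E[:3,3]+t*w
    if z is None: z=d['z_map'][int(v),int(u)]
    return E[:3,:3]@(r*z)+E[:3,3]
E
python3 - <<'E'
from h import *
import pickle
s=arm.observe(); print({k:np.round(v,3) for k,v in s.items()}); print(np.round(R.from_rotvec(s['ee_rot']).as_matrix(),3))
for n in ['scene','top']:
    d=arm.get_image(n); cv2.imwrite(f'pics/{n}0.png',d['img']); pickle.dump(d,open(n+'0.pkl','wb')); print(n,d['vfov'],d['cx'],d['cy'],np.round(d['extrinsics'],3).tolist())
E
```

```text
{'clock': np.float64(0.0), 'joints': array([ 1.184,  0.435,  0.025,  1.574, -0.012,  1.134, -0.075]), 'dq': array([-0.001,  0.001,  0.002, -0.   , -0.   , -0.001,  0.001]), 'joint_efforts': array([-2.0000e-03, -6.6785e+01,  9.8400e-01, -3.1446e+01, -6.1000e-02,
        4.3000e-02,  0.0000e+00]), 'position': array([ 0.175, -0.6  ,  0.226]), 'ee_rot': array([ 0.999,  1.332, -0.997]), 'force': array([ 0.656, -0.052, -0.493]), 'ft_torque': array([-0.037,  0.016,  0.063]), 'width': np.float64(0.998)}
[[-0.001  0.96   0.28 ]
 [ 0.001  0.28  -0.96 ]
 [-1.    -0.    -0.002]]
scene 56.68392701110481 315.42336769071505 244.27930554131345 [[0.365, -0.495, 0.789, 1.499], [0.931, 0.203, -0.304, -0.375], [-0.01, 0.845, 0.535, 0.8], [0.0, 0.0, 0.0, 1.0]]
top 44.67252722815596 318.790237094219 242.8843949519905 [[-0.0, 0.983, -0.184, 0.179], [-1.0, 0.001, 0.006, 0.012], [0.006, 0.184, 0.983, 1.76], [0.0, 0.0, 0.0, 1.0]]
```

View pics/top0.png

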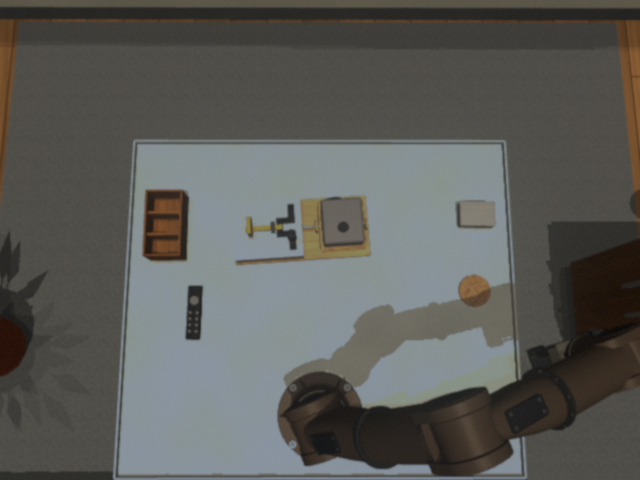

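View pics/scene0.png

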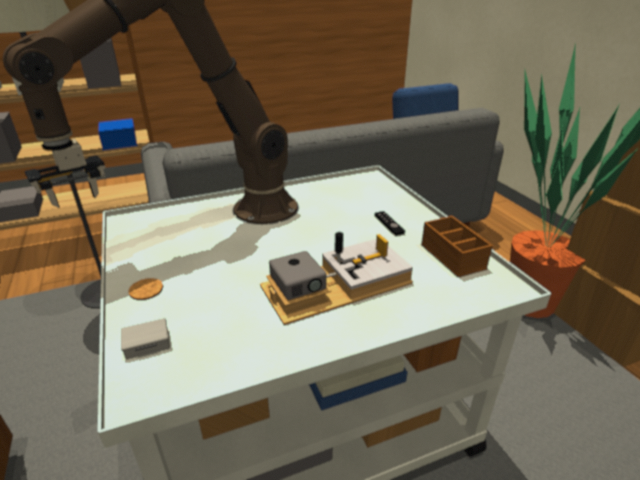

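```bash
python3 - <<'E'
from h import *
import pickle
d=pickle.load(open('top0.pkl','rb')); c=d['img'][180:280,225:385]; cv2.imwrite('pics/topc.png',cv2.resize(c,None,fx=5,fy=5,interpolation=cv2.INTER_CUBIC))
# contrast
d2=pickle.load(open('scene0.pkl','rb')); c=d2['img'][220:330,255:420]; cv2.imwrite('pics/scenec.png',cv2.resize(c,None,fx=4.8,fy=4.8,interpolation=cv2.INTER_CUBIC))
z=d['z_map'];pts=[]
for v in range(185,275):
  for u in range(225,385): pts.append(np.r_[px(d,u,v),u,v])
pts=np.array(pts);np.save('pts.npy',pts)
H=np.full((90,160),0.);H[:]=pts[:,2].reshape(90,160)
im=np.clip(H/0.15,0,1)*255
cv2.imwrite('pics/hm.png',cv2.resize(cv2.applyColorMap(im.astype(np.uint8),cv2.COLORMAP_JET),None,fx=5,fy=5,interpolation=cv2.INTER_NEAREST))
m=(pts[:,2]>.055)&(pts[:,2]<.066)
r=cv2.minAreaRect(pts[m][:,:2].astype(np.float32));print(r,m.sum())
E
```

```text
((0.5499890446662903, 0.057524025440216064), (0.1819986253976822, 0.40000930428504944), 4.249575614929199) 2811
```

View pics/topc.png

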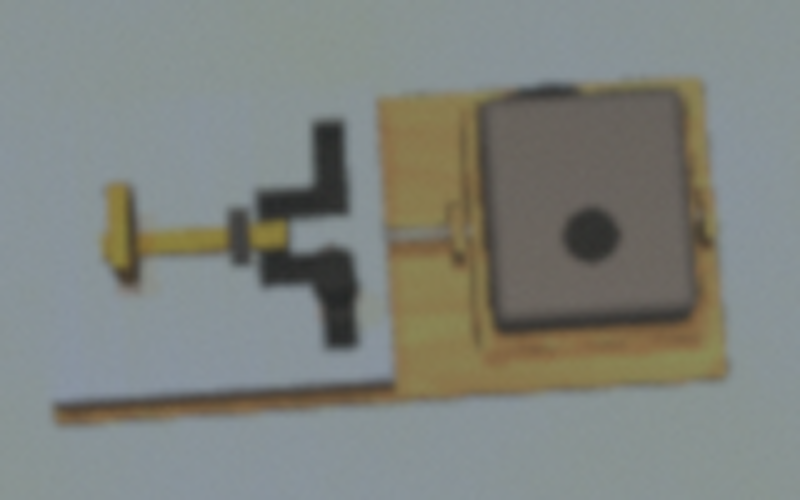

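View pics/scenec.png

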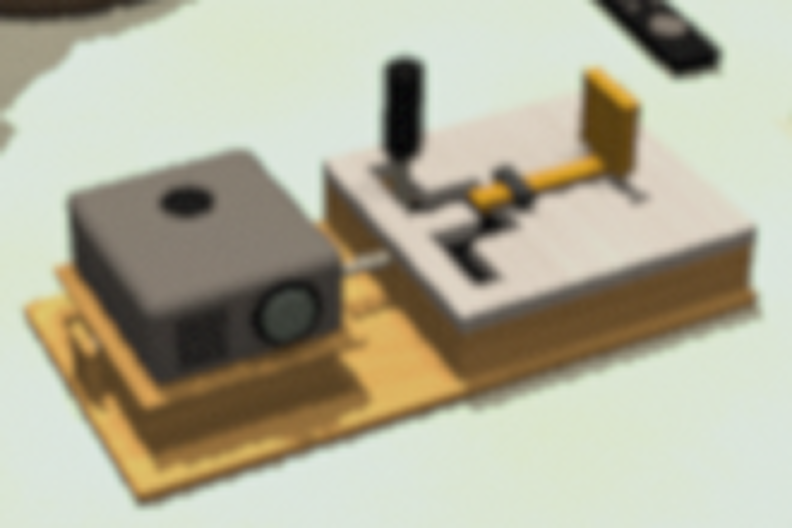

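View pics/hm.png

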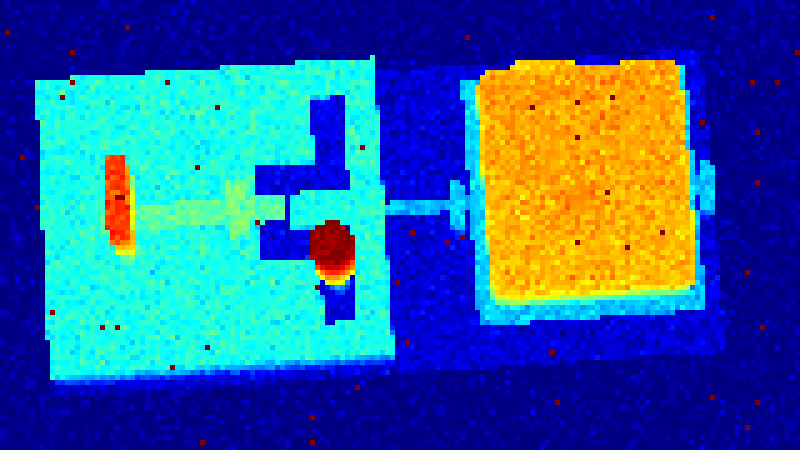

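```bash
python3 - <<'E'
from h import *
p=np.load('pts.npy')
m=(p[:,2]>.054)&(p[:,2]<.067)&(p[:,3]<303)
r=cv2.minAreaRect(p[m][:,:2].astype(np.float32));print(r,p[m][:,2].mean(),m.sum())
from scipy.optimize import minimize
# trimmed fit: area rect edges
P=p[m][:,:2]
best=None
def cost(q):
    x,y,a=q; c,s=np.cos(a),np.sin(a); X=(P[:,0]-x)*c+(P[:,1]-y)*s; Y=-(P[:,0]-x)*s+(P[:,1]-y)*c
    e=np.maximum(abs(X)-.09,0)+np.maximum(abs(Y-.0535)-.1015,0)
    return np.minimum(e,.006).sum()
b=min((minimize(cost,[.55+dx,.06+dy,np.radians(a)],method='Nelder-Mead') for a in (2,4,6) for dx in(-.02,.0,.02) for dy in (-.02,0,.02)),key=lambda r:r.fun)
print(b.x,np.degrees(b.x[2]),b.fun); x,y,a=b.x
def st(q): 
    c,s=np.cos(a),np.sin(a); return np.c_[(q[:,0]-x)*c+(q[:,1]-y)*s,-(q[:,0]-x)*s+(q[:,1]-y)*c,q[:,2]]
S=st(p[:,:3])
n=(abs(S[:,0])<.12)&(S[:,1]>-.06)&(S[:,1]<.16)
for nm,k in [('lever',n&(S[:,2]>.14)&(S[:,2]<.155)&(S[:,1]<.05)),('fin',n&(S[:,2]>.112)&(S[:,2]<.13)&(S[:,1]>.06)),('staple',n&(S[:,2]>.071)&(S[:,2]<.08)&(S[:,1]<.07)&(S[:,1]>.02)),('slot',n&(S[:,2]<.045))]:
    print(nm,k.sum(),S[k].mean(0),S[k].min(0),S[k].max(0),p[k,:3].mean(0))
# slot edges at plate height
from cell import arm
import pickle
d=pickle.load(open('top0.pkl','rb'))
for u,v in [(225+315/5,180+122/5),(225+344/5,180+122/5),(225+328/5,180+345/5),(225+356/5,180+345/5),(225+263/5,180+192/5),(225+263/5,180+282/5)]:
    print(u,v,st(px(d,u,v,plane=.06)[None]))
proj=p[(p[:,2]>.105)&(p[:,3]>310)]; Q=st(proj[:,:3]);print(np.percentile(Q,[1,99],axis=0))
E
```

```text
((0.5425690412521362, 0.15540549159049988), (0.18215084075927734, 0.20338942110538483), 4.120890140533447) 0.0603670984962529 2985
[0.54633335 0.1020398  0.07256385] 4.157602292984444 0.009407016149820938
lever 66 [-0.04012697 -0.01836105  0.14775461] [-0.05180781 -0.03018419  0.14094084] [-0.0277643  -0.00684892  0.15425697] [0.50764316 0.08081785 0.14775461]
fin 75 [-5.26549668e-05  1.03509173e-01  1.21954295e-01] [-0.02497393  0.09719212  0.11280571] [0.02649224 0.10987773 0.12825826] [0.5387764  0.20527276 0.12195429]
staple 65 [-0.0017783   0.04287659  0.07447952] [-0.07227015  0.02061118  0.071018  ] [0.01580952 0.06987933 0.07986768] [0.54145117 0.14467462 0.07447952]
slot 1727 [-0.02939634  0.02631826  0.0077182 ] [-0.11998254 -0.0599886  -0.01185369] [0.11989403 0.15992202 0.04474751] [0.51510629 0.12615756 0.0077182 ]
288.0 204.4 [[ 0.06673228 -0.01304145  0.06      ]]
293.8 204.4 [[ 0.06549352 -0.0303703   0.06      ]]
290.6 249.0 [[-0.06922335 -0.01213436  0.06      ]]
296.2 249.0 [[-0.07041004 -0.02862792  0.06      ]]
277.6 218.4 [[0.02602487 0.02060026 0.06      ]]
277.6 236.4 [[-0.02860291  0.02387629  0.06      ]]
[[-0.37279135 -0.22258383  0.1050527 ]
 [ 0.06242017 -0.0636327   1.75966341]]
```

```bash
cat >> h.py <<'E'
SX,SY,SA=.54633,.10204,.07256
def w(x,y,z): c,s=np.cos(SA),np.sin(SA); return np.array([SX+c*x-s*y,SY+s*x+c*y,z])
def stand(p): c,s=np.cos(SA),np.sin(SA); return np.round([(p[0]-SX)*c+(p[1]-SY)*s,-(p[0]-SX)*s+(p[1]-SY)*c,p[2]],4)
def go(*T,jaw=None):
    s=arm.observe(); M=R.from_rotvec(s['ee_rot']).as_matrix(); p=np.array(s['position'])
    print('stand',stand(p),'F',np.round(s['force'],1),'w',round(float(s['width']),3),'t',s['clock'],'q',np.round(s['joints'],2))
    for t in T: print(np.round(M.T@(np.array(t)-p),4))
    if jaw is not None: # jaw dir angle in world of tool z
        a=np.arctan2(M[1,2],M[0,2]); d=(a-jaw+np.pi)%(2*np.pi)-np.pi; print('turn',round(d,4),round(d-np.sign(d)*np.pi,4))
    print('tilt',np.round(M[:,0],4))
E
python3 -c "
from h import *
print(w(0,.1035,.2)); go([.45,-.25,.227],w(0,.1035,.2),w(0,.1035,.091),jaw=SA-np.pi/2)"
```

```text
[0.53882663 0.20526766 0.2       ]
stand [-0.4214 -0.6728  0.226 ] F [ 0.2 -0.3  0.2] w 1.003 t 0.1 q [ 1.18  0.44  0.02  1.57 -0.01  1.13 -0.08]
[-0.0006  0.362  -0.2586]
[ 0.0269  0.5748 -0.6707]
[ 0.1359  0.5748 -0.6706]
turn 0.2112 -2.9304
tilt [-5.0e-04  1.3e-03 -1.0e+00]
```

move_arm(steps="0 0.05 -0.03 0.1 0;0 0.10 -0.06 0.211 0;0 0.36 -0.26 0.211 0;0 0.36 -0.26 0.211 0;0 0.36 -0.26 0.211 0;0 0.36 -0.26 0.211 0;0 0.36 -0.26 0.211 0;0 0.36 -0.26 0.211 0;0 0.36 -0.26 0.211 0;0 0.36 -0.26 0.211 0", squeeze=20)

```text
clock: 0.93
position: [0.4318, -0.27, 0.2266]
ee_rot: [1.155, 1.243, -1.156]
force: [0.4, 0.2, -1.0]
width: 0.998
```

```bash
python3 -c "
from h import *
go(w(0,.1035,.2),w(0,.1035,.091),jaw=SA-np.pi/2)"
```

```text
stand [-0.1412 -0.3627  0.2266] F [ 0.4  0.2 -1. ] w 0.998 t 0.9333 q [ 0.55  0.25 -0.11  1.84  0.03  1.05 -1.08]
[ 0.0266  0.1413 -0.4662]
[ 0.1356  0.1413 -0.4662]
turn 0.0001 -3.1415
tilt [-3.e-04 -0.e+00 -1.e+00]
```

move_arm(steps="0.005 0.141 -0.466 0 0;0.01 0.141 -0.466 0 0;0.02 0.141 -0.466 0 0;0.02 0.141 -0.466 0 0;0.02 0.141 -0.466 0 0;0.02 0.141 -0.466 0 0;0.02 0.141 -0.466 0 0;0.02 0.141 -0.466 0 0;0.02 0.141 -0.466 0 0;0.02 0.141 -0.466 0 0")

```text
clock: 1.77
position: [0.5223, 0.1362, 0.2097]
ee_rot: [1.155, 1.243, -1.156]
force: [1.1, -0.2, 0.1]
width: 0.999
```

```bash
python3 -c "
from h import *
go(w(0,.1035,.2),w(0,.1035,.091),jaw=SA-np.pi/2)"
```

```text
stand [-0.0215  0.0358  0.2097] F [ 1.1 -0.2  0.1] w 0.999 t 1.7667 q [-0.1   0.34 -0.33  1.78  0.12  1.04 -1.97]
[ 0.0097  0.0215 -0.0677]
[ 0.1187  0.0215 -0.0678]
turn -0.0001 3.1415
tilt [-3.e-04 -3.e-04 -1.e+00]
```

move_arm(steps="0.01 0.0215 -0.0678 0 0;0.01 0.0215 -0.0678 0 0;0.01 0.0215 -0.0678 0 0;0.01 0.0215 -0.0678 0 0;0.01 0.0215 -0.0678 0 0")

```text
clock: 2.18
position: [0.5387, 0.2026, 0.1995]
ee_rot: [1.154, 1.243, -1.157]
force: [-0.6, -1.1, 0.3]
width: 0.999
```

```bash
python3 - <<'E'
from h import *
go(w(0,.1035,.2),w(0,.1035,.091),jaw=SA-np.pi/2)
d=arm.get_image('wrist'); cv2.imwrite('pics/w1.png',d['img'])
E
```

```text
stand [-0.0003  0.1008  0.1995] F [-0.6 -1.1  0.3] w 0.999 t 2.1833 q [-0.21  0.41 -0.34  1.71  0.15  1.05 -2.09]
[-0.0005  0.0003 -0.0027]
[ 0.1085  0.0004 -0.0028]
turn -0.0 3.1416
tilt [-0.001  -0.0012 -1.    ]
```

View pics/w1.png

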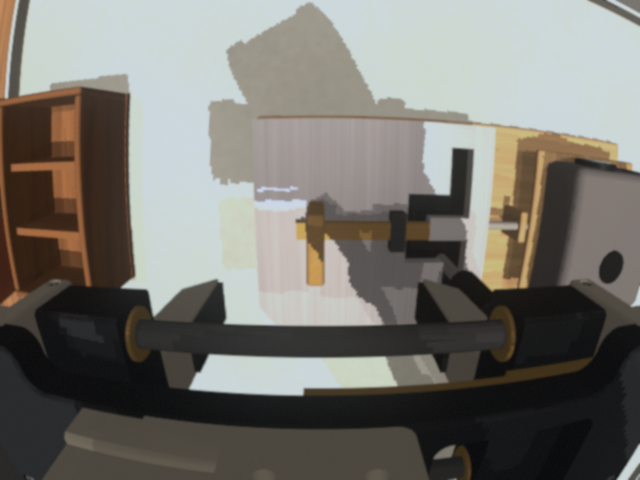

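The wrist view shows the fin (about x 305–325, y 200–285) centred between the fingers (about x 205 and 435). Nothing lies in the way, so I descend.

move_arm(steps="0.036 0 0 0 0;0.072 0 0 0 0;0.1 0 0 0 0;0.108 0 0 0 0;0.108 0 0 0 0;0.108 0 0 0 255;0.108 0 0 0 255;0.108 0 0 0 255;0.108 0 0 0 255;0.108 0 0 0 255", squeeze=20)

```text
clock: 3.07
position: [0.5396, 0.2037, 0.0931]
ee_rot: [1.157, 1.242, -1.154]
force: [0.0, 0.6, -0.1]
width: 0.688
```

```bash
python3 - <<'E'
from h import *
go(w(0,.1035,.091),w(0,.139,.091),jaw=SA-np.pi/2)
E
```

```text
stand [0.0006 0.1019 0.0931] F [ 0.   0.6 -0.1] w 0.688 t 3.0667 q [-0.23  0.52 -0.31  1.82  0.21  0.83 -2.15]
[ 0.0021 -0.0006 -0.0016]
[ 0.0021 -0.0006 -0.0371]
turn 0.0001 -3.1415
tilt [ 1.7e-03  6.0e-04 -1.0e+00]
```

Still closing; hold.

move_arm(steps="0 0 0 0 255;0 0 0 0 255;0 0 0 0 255;0 0 0 0 255;0 0 0 0 255;0 0 0 0 255;0 0 0 0 255;0 0 0 0 255;0 0 0 0 255;0 0 0 0 255")

```text
clock: 3.9
position: [0.5389, 0.2037, 0.0919]
ee_rot: [1.156, 1.243, -1.155]
force: [-0.0, 1.5, -0.8]
width: 0.128
```

move_arm(steps="0 0 -0.004 0 255;0 0 -0.009 0 255;0 0 -0.014 0 255;0 0 -0.019 0 255;0 0 -0.024 0 255;0 0 -0.028 0 255;0 0 -0.032 0 255;0 0 -0.034 0 255;0 0 -0.036 0 255;0 0 -0.036 0 255")

```text
clock: 4.73
position: [0.5365, 0.2378, 0.0919]
ee_rot: [1.154, 1.241, -1.158]
force: [0.6, -6.2, 2.1]
width: 0.129
```

```bash
python3 - <<'E'
from h import *
go(w(0,.136,.091),jaw=SA-np.pi/2)
E
```

```text
stand [1.000e-04 1.362e-01 9.190e-02] F [ 0.6 -6.2  2.1] w 0.129 t 4.7333 q [-0.29  0.54 -0.31  1.8   0.21  0.84 -2.2 ]
[ 0.0009 -0.0001  0.0002]
turn -0.0008 3.1408
tilt [-3.0e-04 -2.4e-03 -1.0e+00]
```

move_arm(steps="0 0 0 0 255;0 0 0 0 255;0 0 0 0 255;0 0 0 0 0;0 0 0 0 0;0 0 0 0 0;0 0 0 0 0;-0.036 0 0 0 0;-0.072 0 0 0 0;-0.11 0 0 0 0")

```text
clock: 5.57
position: [0.5355, 0.2395, 0.2026]
ee_rot: [1.154, 1.244, -1.157]
force: [0.0, -0.0, -0.0]
width: 0.587
```

```bash
python3 - <<'E'
from h import *
go(w(-.04,-.018,.2),w(-.04,-.018,.103),jaw=SA)
d=arm.get_image('top'); cv2.imwrite('pics/t2.png',cv2.resize(d['img'][160:300,225:385],None,fx=5,fy=4.2))
E
```

```text
stand [-0.0008  0.1379  0.2026] F [ 0. -0. -0.] w 0.587 t 5.5667 q [-0.27  0.42 -0.34  1.68  0.15  1.07 -2.15]
[ 0.0027 -0.0393  0.1558]
[ 0.0997 -0.0391  0.1558]
turn -1.5699 1.5717
tilt [-2.e-03 -4.e-04 -1.e+00]
```

View pics/t2.png

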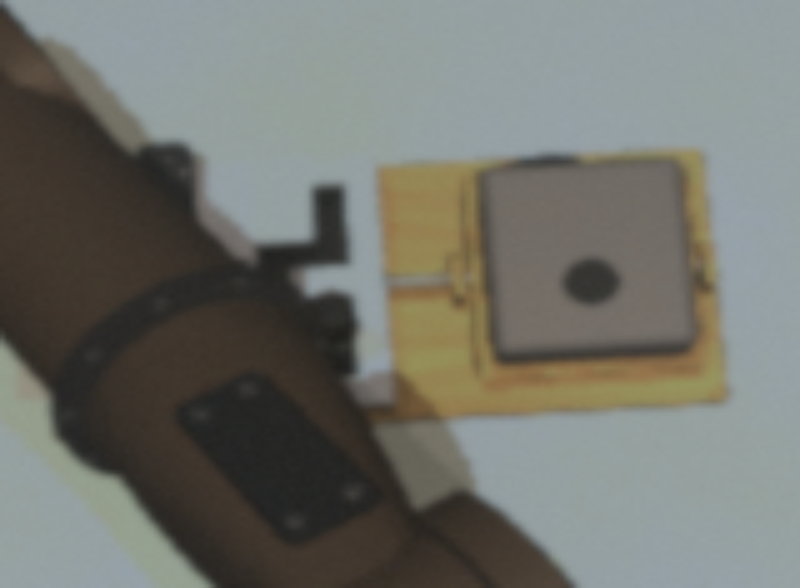

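move_arm(steps="0 -0.004 0.016 -0.12 0;0 -0.008 0.032 -0.24 0;0 -0.012 0.048 -0.36 0;0 -0.016 0.064 -0.48 0;0 -0.02 0.08 -0.6 0;0 -0.024 0.096 -0.72 0;0 -0.028 0.112 -0.84 0;0 -0.032 0.128 -0.96 0;0 -0.036 0.144 -1.08 0;0 -0.039 0.156 -1.2 0")

```text
clock: 6.45
position: [0.5086, 0.0797, 0.2019]
ee_rot: [0.229, 1.558, -0.23]
force: [-0.1, 0.0, 0.4]
width: 0.999
```

```bash
python3 - <<'E'
from h import *
go(w(-.04,-.018,.2),jaw=SA)
E
```

```text
stand [-0.0393 -0.0195  0.2019] F [-0.1  0.   0.4] w 0.999 t 6.45 q [ 0.2   0.34 -0.58  1.84  0.22  1.03 -0.77]
[ 0.0019  0.0011 -0.0012]
turn -0.3652 2.7764
tilt [ 2.e-04 -3.e-04 -1.e+00]
```

move_arm(steps="0 0.001 -0.001 -0.12 0;0 0.001 -0.001 -0.24 0;0 0.001 -0.001 -0.365 0;0 0.001 -0.001 -0.37 0;0 0.001 -0.001 -0.37 0")

```text
clock: 6.87
position: [0.5082, 0.0823, 0.2019]
ee_rot: [-0.054, 1.57, 0.054]
force: [0.4, -0.4, 0.4]
width: 0.997
```

```bash
python3 - <<'E'
from h import *
go(w(-.04,-.018,.2),w(-.04,-.018,.103),jaw=SA)
d=arm.get_image('wrist'); cv2.imwrite('pics/w3.png',d['img'])
E
```

```text
stand [-0.0395 -0.0169  0.2019] F [ 0.4 -0.4  0.4] w 0.997 t 6.8667 q [ 0.25  0.36 -0.66  1.83  0.26  1.04 -0.45]
[ 0.0019 -0.0011 -0.0005]
[ 0.0989 -0.0012 -0.0005]
turn -0.004 3.1376
tilt [ 0.e+00  5.e-04 -1.e+00]
```

View pics/w3.png

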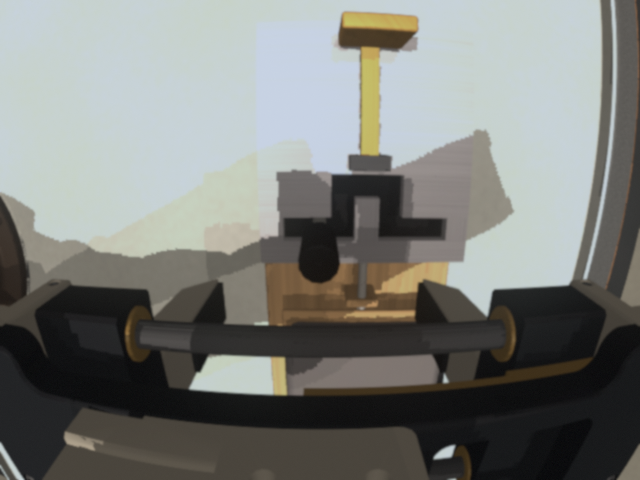

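The wrist view shows the handle (about 319, 260) centred between the jaws and the middle slot free, with the bolt end at about (370, 155). I descend and grip.

move_arm(steps="0.036 -0.001 -0.0005 -0.004 0;0.072 -0.001 -0.0005 -0.004 0;0.094 -0.001 -0.0005 -0.004 0;0.099 -0.001 -0.0005 -0.004 0;0.099 -0.001 -0.0005 -0.004 0;0.099 -0.001 -0.0005 -0.004 255;0.099 -0.001 -0.0005 -0.004 255;0.099 -0.001 -0.0005 -0.004 255;0.099 -0.001 -0.0005 -0.004 255;0.099 -0.001 -0.0005 -0.004 255", squeeze=25)

```text
clock: 7.75
position: [0.5082, 0.0812, 0.1038]
ee_rot: [-0.059, 1.568, 0.059]
force: [0.0, 0.6, -0.1]
width: 0.686
```

move_arm(steps="0 0 0 0 255;0 0 0 0 255;0 0 0 0 255;0 0 0 0 255;0 0 0 0 255;0 0 0 0 255;0 0 0 0 255;0 0 0 0 255;0 0 0 0 255")

```text
clock: 8.5
position: [0.5076, 0.0812, 0.1029]
ee_rot: [-0.06, 1.57, 0.06]
force: [-1.1, -0.1, 1.1]
width: 0.279
```

```bash
python3 - <<'E'
from h import *
go(w(-.02,-.018,.103),w(-.02,.018,.103),w(.02,.018,.103),w(.02,-.018,.103),w(.062,-.018,.103),jaw=SA)
E
```

```text
stand [-0.0402 -0.018   0.1029] F [-1.1 -0.1  1.1] w 0.279 t 8.5 q [ 0.19  0.48 -0.61  1.95  0.37  0.83 -0.54]
[-0.0001 -0.0001  0.0202]
[-0.0001  0.0359  0.0203]
[-0.0001  0.0358  0.0603]
[-0.0001 -0.0002  0.0602]
[-1.000e-04 -3.000e-04  1.022e-01]
turn 0.0034 -3.1382
tilt [-3.e-04 -1.e-04 -1.e+00]
```

move_arm(steps="0 0 0.005 0 255;0 0 0.01 0 255;0 0 0.015 0 255;0 0 0.02 0 255;0 0 0.0205 0 255;0 0.004 0.0205 0 255;0 0.01 0.0205 0 255;0 0.017 0.0205 0 255;0 0.023 0.0205 0 255;0 0.029 0.0205 0 255")

```text
clock: 9.33
position: [0.5258, 0.1125, 0.103]
ee_rot: [-0.06, 1.57, 0.06]
force: [2.0, -1.7, -2.5]
width: 0.275
```

```bash
python3 - <<'E'
from h import *
go(w(-.02,.018,.103),w(.02,.018,.103),w(.02,-.018,.103),w(.062,-.018,.103),jaw=SA)
E
```

```text
stand [-0.0197  0.0119  0.103 ] F [ 2.  -1.7 -2.5] w 0.275 t 9.3333 q [ 0.13  0.51 -0.6   1.89  0.38  0.85 -0.59]
[-0.      0.0061 -0.0003]
[-0.      0.0059  0.0397]
[-0.     -0.0301  0.0396]
[-0.     -0.0303  0.0816]
turn 0.004 -3.1376
tilt [ 2.e-04 -0.e+00 -1.e+00]
```

move_arm(steps="0 0.004 0 0 255;0 0.0065 0 0 255;0 0.0065 0 0 255;0 0.0065 0.005 0 255;0 0.0065 0.011 0 255;0 0.0065 0.018 0 255;0 0.0065 0.025 0 255;0 0.0065 0.032 0 255;0 0.0065 0.038 0 255;0 0.0065 0.04 0 255")

```text
clock: 10.17
position: [0.5667, 0.1213, 0.103]
ee_rot: [-0.059, 1.569, 0.06]
force: [-1.4, 1.3, 1.2]
width: 0.282
```

```bash
python3 - <<'E'
from h import *
go(w(.02,.018,.103),w(.02,-.018,.103),w(.062,-.018,.103),jaw=SA)
E
```

```text
stand [0.0217 0.0177 0.103 ] F [-1.4  1.3  1.2] w 0.282 t 10.1667 q [ 0.11  0.57 -0.59  1.79  0.39  0.9  -0.58]
[-0.      0.0003 -0.0017]
[-0.     -0.0357 -0.0018]
[-0.     -0.0358  0.0402]
turn 0.0028 -3.1388
tilt [ 6.e-04  5.e-04 -1.e+00]
```

move_arm(steps="0 0 -0.001 0 255;0 -0.004 -0.001 0 255;0 -0.010 -0.001 0 255;0 -0.016 -0.001 0 255;0 -0.022 -0.001 0 255;0 -0.028 -0.001 0 255;0 -0.033 -0.001 0 255;0 -0.036 -0.001 0 255;0 -0.036 -0.001 0 255;0 -0.036 -0.001 0 255")

```text
clock: 11.0
position: [0.5671, 0.0842, 0.103]
ee_rot: [-0.06, 1.57, 0.058]
force: [1.3, -1.1, -0.9]
width: 0.281
```

```bash
python3 - <<'E'
from h import *
go(w(.02,-.018,.103),w(.063,-.018,.103),jaw=SA)
E
```

```text
stand [ 0.0195 -0.0193  0.103 ] F [ 1.3 -1.1 -0.9] w 0.281 t 11.0 q [ 0.17  0.56 -0.59  1.8   0.39  0.9  -0.52]
[-0.      0.0013  0.0005]
[-0.      0.0012  0.0435]
turn 0.0026 -3.139
tilt [-0.     -0.0011 -1.    ]
```

move_arm(steps="0 0.001 0.004 0 255;0 0.001 0.01 0 255;0 0.001 0.016 0 255;0 0.001 0.022 0 255;0 0.001 0.028 0 255;0 0.001 0.034 0 255;0 0.001 0.039 0 255;0 0.001 0.043 0 255;0 0.001 0.044 0 255;0 0.001 0.044 0 255")

```text
clock: 11.83
position: [0.611, 0.0895, 0.1029]
ee_rot: [-0.06, 1.57, 0.06]
force: [-1.6, -1.5, 2.6]
width: 0.277
```

```bash
python3 - <<'E'
from h import *
go(w(.062,-.018,.103),jaw=SA)
E
```

```text
stand [ 0.0636 -0.0172  0.1029] F [-1.6 -1.5  2.6] w 0.277 t 11.8333 q [ 0.15  0.62 -0.57  1.69  0.39  0.95 -0.5 ]
[-0.0001 -0.0008 -0.0016]
turn 0.0033 -3.1383
tilt [-4.e-04 -1.e-04 -1.e+00]
```

move_arm(steps="0 0 0 0 255;0 0 0 0 255;0 0 0 0 0;0 0 0 0 0;0 0 0 0 0;0 0 0 0 0;0 0 0 0 0;0 0 0 0 0;-0.01 0 0 0 0;-0.03 0 0 0 0")

```text
clock: 12.67
position: [0.6094, 0.089, 0.1316]
ee_rot: [-0.06, 1.574, 0.059]
force: [0.3, -0.1, -0.2]
width: 0.81
```

move_arm(steps="-0.03 0 0 0 0;-0.06 0 0 0 0;-0.1 0 0 0 0;-0.1 0 -0.04 0 0;-0.1 0 -0.08 0 0;-0.1 0 -0.12 0 0;-0.1 0 -0.16 0 0;-0.1 0 -0.16 0 0;-0.1 0 -0.16 0 0;-0.1 0 -0.16 0 0")

```text
clock: 13.5
position: [0.4522, 0.0774, 0.2341]
ee_rot: [-0.06, 1.568, 0.059]
force: [0.5, 0.5, 0.4]
width: 1.001
```

```bash
python3 - <<'E'
from h import *
go(w(.062,-.018,.103))
d=arm.get_image('top'); d2=arm.get_image('scene')
cv2.imwrite('pics/t4.png',cv2.resize(d['img'][160:300,225:385],None,fx=5,fy=4.2))
cv2.imwrite('pics/s4.png',cv2.resize(d2['img'][200:340,235:435],None,fx=4,fy=4))
cv2.imwrite('pics/s4f.png',d2['img'])
for n,D in (('top',d),('scene',d2)):
    p=np.array([px(D,u,v) for v in range(150,340) for u in range(200,440) if D['z_map'][v,u]>0])
    S=np.array([stand(q) for q in p])
    for nm,k in (('lever',(S[:,2]>.10)&(S[:,2]<.152)&(abs(S[:,0])<.085)&(abs(S[:,1])<.05)),('fin',(S[:,2]>.115)&(S[:,2]<.128)&(abs(S[:,0])<.04)&(S[:,1]>.08)&(S[:,1]<.17))):
        if k.any(): print(n,nm,k.sum(),S[k].min(0),S[k].max(0),np.median(S[k],0))
E
```

```text
stand [-0.0956 -0.0178  0.2341] F [0.5 0.5 0.4] w 1.001 t 13.5 q [ 0.31  0.23 -0.7   1.91  0.17  1.06 -0.39]
[ 0.1314 -0.0007  0.1573]
tilt [ 2.3e-03 -2.0e-04 -1.0e+00]
top fin 66 [-0.0254  0.1289  0.1157] [0.0245 0.1419 0.1279] [-0.0038  0.1348  0.1222]
scene lever 175 [ 0.0524 -0.0335  0.1001] [ 0.0782 -0.0067  0.1496] [ 0.0716 -0.024   0.1292]
scene fin 57 [-0.0238  0.1251  0.1155] [0.0284 0.1396 0.1252] [0.0054 0.1313 0.1217]
```

View pics/s4.png

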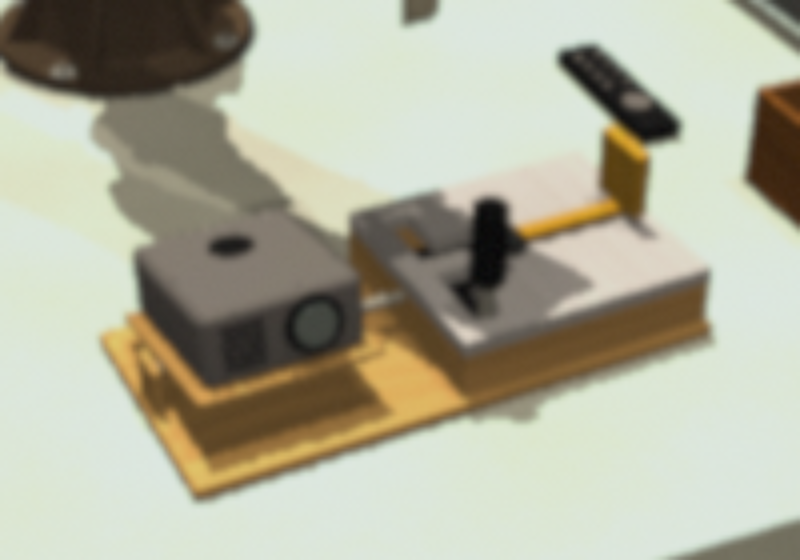

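View pics/t4.png

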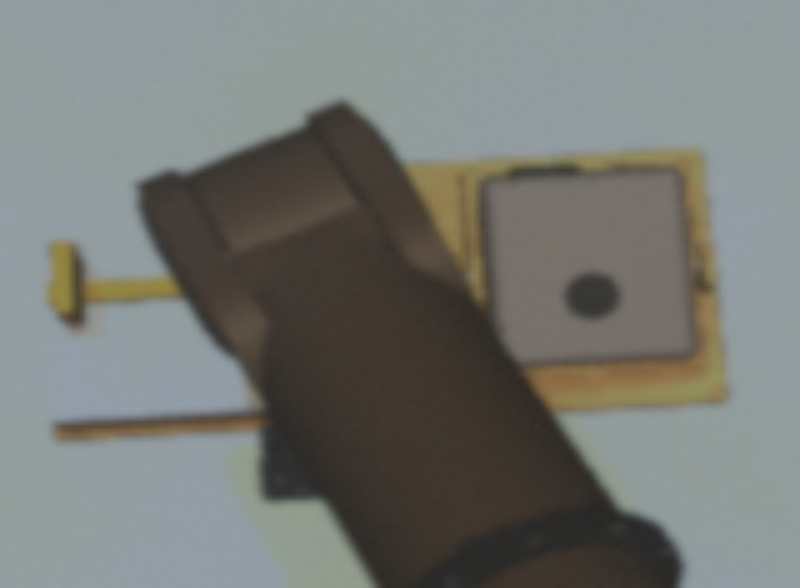

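View pics/s4f.png

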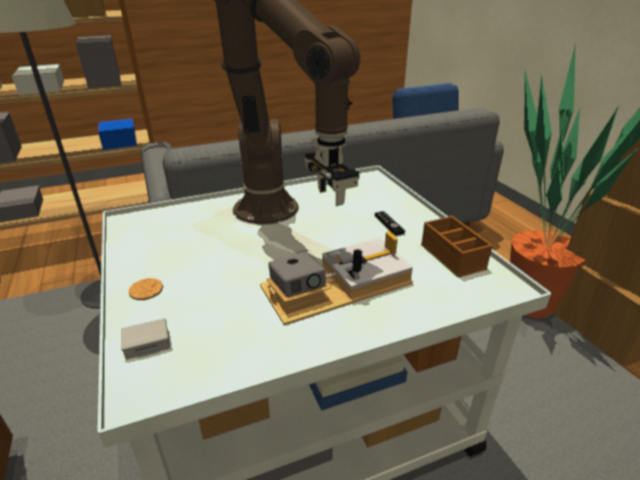

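Fin at stand y about 135 mm and lever at x about 64 mm, y about -19 mm. The bystanders look unmoved and the gripper is well clear, so I hand in.

```bash
python3 -c "
from cell import arm
print(arm.sign_off(), arm.observe()['clock'])"
```

```text
the job is handed in; nothing more can be done
the job is handed in; nothing more can be done
```

The projector is at its highest setting, and I handed the job in at about 13.6 s. I pinched the bolt's fin and drew it to its stop. Then I gripped the lever, took it through the near, middle and far slots, and let go.

- **Bolt:** the last images put the fin at stand y of about 131–135 mm, so the bolt is drawn about 31–35 mm. That is just under the 36 mm read from the gripper at the stop, but well past the 24 mm limit.
- **Lever:** the scene camera put its axis at roughly x 64 mm, y -19 mm. That is about 0.124 m along and about 0 m across, matching the gripper's last reading before release. The arm hid the lever from the top camera, so only the scene camera confirmed it after release.
- **Bystanders and gripper:** the organizer, remote, coaster and tin look unmoved, judged by eye from the scene picture. The gripper was about 16 cm from the lever and touching nothing.
- **Forces:** tool force stayed under about 8 N at every reading I took.

No check failed.

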